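# Meter two trim weights from a scoop

### The job

Take the blue scoop by its black handle and tip it slowly over the steel tray until you feel the front brass-coloured weight start to slide; hold that angle until it has dropped into the tray, then tip a little further for the second in the same way, one at a time, and keep the third weight in the scoop. Then set the scoop down on the black rubber mat, centred and lengthwise, and let go. Touch the weights only with the scoop, never with the fingers, and leave the squeeze bottle, the two black pucks and the loupe that stand among them alone.

Things in the scene. Friction and masses are not known exactly. Their poses are not given: they have to be found in the camera images.
- scoop: blue metering scoop, an open channel with a black handle on a bridge over it; about 0.25 kg empty, 140 mm long, 56 mm wide, 100 mm high. Origin: centre of the underside of its 120 x 56 mm foot, z up; x runs along the channel away from the spout (spout towards -x). Channel 28 mm wide, walls to 40 mm above the underside, bridge 34 mm long about x = 0 with its underside at 57 mm
- scoop_grip (a point): point to grasp on the scoop's black handle, 82 mm above the middle of the underside. The handle is an upright block 32 mm long (along the channel) and 14 mm thick (across it), from 61 to 100 mm above the underside; grasp it across its 14 mm, from above
- scoop_lip (a point): middle of the pouring lip, x = -80, z = 22 mm in the scoop's frame. The floor is level from the lip to x = -22, then drops to the rear by 8 degrees to x = 16 and by 18 degrees to the rear wall at x = 54. The front weight starts to slide when the spout is tipped down about 14 to 25 degrees (friction differs each run), the next some 8 degrees later, the last 10 more
- weight_1: brass-coloured trim weight (plated tungsten), a disc of 24 mm diameter and 14 mm height, about 120 g; origin at the centre of its underside. It lies foremost in the scoop, nearest the spout (44 mm in front of the middle)
- weight_2: like weight_1; it lies in the middle of the scoop, under the bridge (3 mm in front of the middle)
- weight_3: like weight_1; it lies rearmost in the scoop (35 mm behind the middle), and must stay in the scoop
- tray: square open steel tray fixed to the bench, 110 x 110 mm outside, 28 mm high, walls and floor 3 mm thick; origin at the centre of its underside, z up, x and y along its sides
- mat: flat black rubber parking mat with two thin yellow lines, fixed to the bench, 170 mm (its x axis) by 80 mm (its y axis), 4 mm thick; origin at the centre of its underside
- wash_bottle: the white squeeze bottle with a red cap and spout, 53 mm in diameter, 149 mm high, standing loose on the free bench (not the like one by the drawer unit); origin at the centre of its underside. Bystander
- wide_puck: flat black round puck, 60 mm in diameter, 34 mm high, standing loose; origin at the centre of its underside. Bystander
- tall_puck: black round puck, 44 mm in diameter, 50 mm high, standing loose; origin at the centre of its underside. Bystander
- loupe: small black cup-shaped loupe, 32 mm in diameter, 21 mm high, standing loose; origin at the centre of its underside. Bystander
Mind the look-alikes: they are no part of the job. Of the things that look like the scoop, the middle-sized one is meant.

How it is judged (in metres and radians):
On the way, in this order (a step that is already met when the one before it is completed fails the run):
1. the front weight alone lies in the tray, while the other two are still in the scoop (x of weight_1 in the frame of tray between -0.054 and 0.054 m and y of weight_1 in the frame of tray between -0.054 and 0.054 m and z of weight_1 in the frame of tray between -0.005 and 0.03 m and x of weight_2 in the frame of scoop between -0.076 and 0.06 m and y of weight_2 in the frame of scoop between -0.018 and 0.018 m and z of weight_2 in the frame of scoop between 0 and 0.045 m and x of weight_3 in the frame of scoop between -0.076 and 0.06 m and y of weight_3 in the frame of scoop between -0.018 and 0.018 m and z of weight_3 in the frame of scoop between 0 and 0.045 m), for 0.2 s.
2. the second weight lies in the tray too, while the third is still in the scoop (x of weight_1 in the frame of tray between -0.054 and 0.054 m and y of weight_1 in the frame of tray between -0.054 and 0.054 m and z of weight_1 in the frame of tray between -0.005 and 0.03 m and x of weight_2 in the frame of tray between -0.054 and 0.054 m and y of weight_2 in the frame of tray between -0.054 and 0.054 m and z of weight_2 in the frame of tray between -0.005 and 0.03 m and x of weight_3 in the frame of scoop between -0.076 and 0.06 m and y of weight_3 in the frame of scoop between -0.018 and 0.018 m and z of weight_3 in the frame of scoop between 0 and 0.045 m), for 0.2 s.
At the end, for the whole second after the job is handed in: weight_1 and weight_2 lie at rest inside the tray, weight_3 lies at rest in the scoop's channel, and the scoop stands level (within 0.08 rad) on the mat, its middle within 20 mm of the mat's and its length within 0.2 rad of the mat's length (either way round), at rest and released (all of step 2 and horizontal distance between scoop and mat below 0.02 m and angle between the x axis of scoop and the x axis of mat, either way round below 0.2 rad and angle between scoop's own z axis and vertical below 0.08 rad and height (world z) of scoop below 0.008 m and linear speed of each of scoop, weight_1, weight_2, weight_3 below 0.02 m/s); the robot touches nothing.
It fails at once if the third weight leaves the scoop (not ((x of weight_3 in the frame of scoop between -0.076 and 0.06 m and y of weight_3 in the frame of scoop between -0.018 and 0.018 m and z of weight_3 in the frame of scoop between 0 and 0.045 m))).
It fails at once if the fingers touch a weight (contact force between the fingers and weight_1 above 0.5 N or contact force between the fingers and weight_2 above 0.5 N or contact force between the fingers and weight_3 above 0.5 N).
It fails at once if a bystander (squeeze bottle, puck or loupe) is pushed more than 20 mm or tipped over (distance of any of wash_bottle, wide_puck, tall_puck, loupe from where it was at the start of the episode above 0.02 m or angle between any of wash_bottle, wide_puck, tall_puck, loupe's own z axis and vertical above 0.4 rad).
It also fails if it takes over 72 s, if anything falls off the work surface, if the arm or the gripper's body presses on something with over 40 N, if the wrist force passes 120 N, or if a joint passes its speed limit or range.

### The arm

A 7-joint arm with a two-finger parallel gripper is mounted at the origin on a cart in front of the work surface, level with it; the furniture and walls round the work are solid. World frame = base frame: x ahead of the robot, y to its left, z up, the work surface at z = 0. Lengths are in mm, angles in rad, forces in N, time in s.
With the tool pointing down it reaches from about 425 to 875 mm from the base axis. Payload 4.7 kg.
Tool frame: the origin (TCP) lies at the very end of the fingers, on their centre line; the grasp point (between the pads) lies 19 mm behind it; z points along the fingers, y is the line along which they close (so a half turn about z gives the same grasp; the last joint's range is limited). The gripper opens to 87 mm and grips with 3 to 60 N. Pads are 19 mm wide; open, the fingers measure 117 mm over their backs; the gripper's body (75 mm by 190 mm) begins 51 mm behind the grasp point.
Start: joints at [-1.314, 0.321, -0.07, 1.45, 0.023, 1.371, -0.057], TCP at [156.301, 630.948, 222.587] pointing down, gripper open.
Joint ranges: [-2.86, 2.86], [-0.3, 2.09], [-1.38, 1.24], [0.06, 2.45], [-1.56, 4.7], [0.09, 2.05], [-2.69, 2.69]. Speed limits (rad/s): [2.57, 2.57, 3.14, 3.14, 3.14, 3.14, 3.14].

### API

Orientations are given as a 3x3 rotation matrix whose columns are the frame's x, y, z axes.
In Python, from station import state, camera, sign_off gives the robot as it stands.
- The arm moves only by the tool send_rows, never from a script. Its argument "motion" is text: rows parted by semicolons, each of 4 numbers parted by spaces: the shift along the tool's x, y, z in cm, then the turn about the tool's z in rad. In form: tx ty tz spin; .... A call has 1 to 12 rows; each row shifts and turns the commanded pose from where the row before left it, along the tool's axes as they then stand; what a row does not reach is not made up. A row lasts 1/8 s, in which the tool goes at most 62.5 mm and 10.7 degrees, less where a joint would pass 70% of its speed; a pose out of reach is approached as far as the arm can. A call with a gripper value outside its range is refused whole. "jaw" is the finger opening in cm, from 0 to 8.7, set as the call begins (left out, the last holds). The fingers move at their own pace and stop on an object; the grip force is fixed at half the most. Time passes only in rows, so rows that do not move let the fingers close. It gives the time, the measured TCP pose, the force, the opening and the grip force at its end, in the units of the state.
- state(): the state, without advancing time (a new reading comes with each control period).
- camera(name): name is "scene" or "top" or "wrist"; returns a dict with "pixels" (420x560x3 uint8, red, green, blue), "mtx" (3x3 intrinsics, pixels), "T" (4x4, takes a point from camera to world coordinates). Camera axes: x right, y up, looking along -z (the intrinsics and any distortion apply to the point x, -y, -z); pixel columns grow to the right and rows downward; lengths in mm; the calibration is good to about 2 mm. The wrist camera is an equidistant fisheye: a pixel r from the principal point sees the ray r / f radians off the axis. A picture is of the moment at which its call begins. There is no depth.
- sign_off(): hands the job in; it is judged then, once.
The state is a dict: "t": time; "joint_pos": joint angles; "qvel": joint speeds; "tau": joint torques, N m; "position": TCP position; "tool_rot": TCP orientation; "ft_force": force on the tool from outside, world axes, zero at the start; "torque": the same for the moment, N m; "gripper_width": finger opening in mm; "gripper_force": force on a finger pad.
Only numpy, scipy, OpenCV 4.12 (cv2) and the standard library are available. Lean on these libraries where they do the work, as an engineer would, in place of code of your own. Each camera call takes 0.05 s, during which the arm holds its last target. There are 200 camera calls.

## Working session

There is one attempt and no reset: what is moved stays moved. The work goes in short steps, Python scripts to look and compute and a tool call to move; the robot and the scene stay as the last step left them, time stands still between calls to the robot, and variables do not carry over. Pictures are saved under pics/ and viewed, at most 10 in all, crops included, and the job is handed in when it is done.

Besides the shell and the picture viewer there is one more tool, called after "Call:" as a command line: name --argument value ..., lists and objects as JSON in quotes. send_rows: Moves the arm, as the interface text tells. Its arguments: {"type":"object","properties":{"motion":{"type":"string"},"jaw":{"type":"number"}},"required":["motion"]}

```bash
mkdir -p pics; cat > h.py <<'E'
import numpy as np, cv2
from station import state, camera
def snap(n):
    c=camera(n); np.savez(f'pics/{n}.npz',**{k:np.array(v) for k,v in c.items()})
    return c
def load(n): return dict(np.load(f'pics/{n}.npz'))
def save(img,f,s=1,box=None):
    if box: img=img[box[1]:box[3],box[0]:box[2]]
    cv2.imwrite(f,cv2.resize(np.ascontiguousarray(img[:,:,::-1]),None,fx=s,fy=s,interpolation=cv2.INTER_CUBIC))
def ray(c,u,v):
    K=c['mtx'];d=np.array([(u-K[0,2])/K[0,0],-(v-K[1,2])/K[1,1],-1.])
    return c['T'][:3,3],c['T'][:3,:3]@d
def onz(c,u,v,z):
    o,d=ray(c,u,v); return o+d*(z-o[2])/d[2]
def pix(c,P):
    q=c['T'][:3,:3].T@(np.array(P,float)-c['T'][:3,3]);K=c['mtx']
    return K[0,0]*q[0]/-q[2]+K[0,2],K[1,1]*-q[1]/-q[2]+K[1,2]
E
python3 -c "
from h import *
for n in('top','scene'):
    c=snap(n); save(c['pixels'],f'pics/{n}.png',1.4); print(n,c.keys(),c['mtx'],c['T'])
print(state())"
```

```text
top dict_keys(['pixels', 'mtx', 'T']) [[411.75260931   0.         281.9914455 ]
 [  0.         411.75260931 213.83343231]
 [  0.           0.           1.        ]] [[-2.25864343e-02  9.81927838e-01 -1.87903098e-01  2.90194804e+02]
 [-9.99744382e-01 -2.19937215e-02  5.23894195e-03 -1.56527778e+02]
 [ 1.01157455e-03  1.87973395e-01  9.82173599e-01  1.30787970e+03]
 [ 0.00000000e+00  0.00000000e+00  0.00000000e+00  1.00000000e+00]]
scene dict_keys(['pixels', 'mtx', 'T']) [[436.21090791   0.         284.03878561]
 [  0.         436.21090791 215.36120685]
 [  0.           0.           1.        ]] [[ 5.78053235e-01  5.41895999e-01 -6.10084571e-01 -2.18253191e+02]
 [-8.15869004e-01  3.97165392e-01 -4.20258753e-01 -6.54501855e+02]
 [ 1.45679412e-02  7.40681023e-01  6.71698889e-01  9.08206946e+02]
 [ 0.00000000e+00  0.00000000e+00  0.00000000e+00  1.00000000e+00]]
{'t': 0.1, 'joint_pos': array([-1.31392021,  0.32175653, -0.07005067,  1.45156456,  0.02259877,
        1.37081546, -0.05691012]), 'qvel': array([-1.13210708e-04, -3.23568814e-03,  4.10026330e-05, -2.16233963e-03,
       -2.38290431e-04,  1.13927876e-03, -2.36918978e-03]), 'tau': array([-6.92247590e-05, -4.92568839e+01, -4.05399352e-01, -3.13397169e+01,
       -6.40475401e-02,  3.95392010e-02,  5.67609447e-05]), 'position': array([156.20478667, 630.4291313 , 221.55985559]), 'tool_rot': array([[-9.70670857e-01,  2.40412114e-01, -3.20613634e-04],
       [ 2.40412305e-01,  9.70669324e-01, -1.72833406e-03],
       [-1.04302625e-04, -1.75472296e-03, -9.99998455e-01]]), 'ft_force': array([-0.37249334, -0.05262948,  0.24275963]), 'torque': array([ 0.01002848,  0.02160199, -0.04768264]), 'gripper_force': 0.0, 'gripper_width': 86.82057705111953}
```

View pics/top.png

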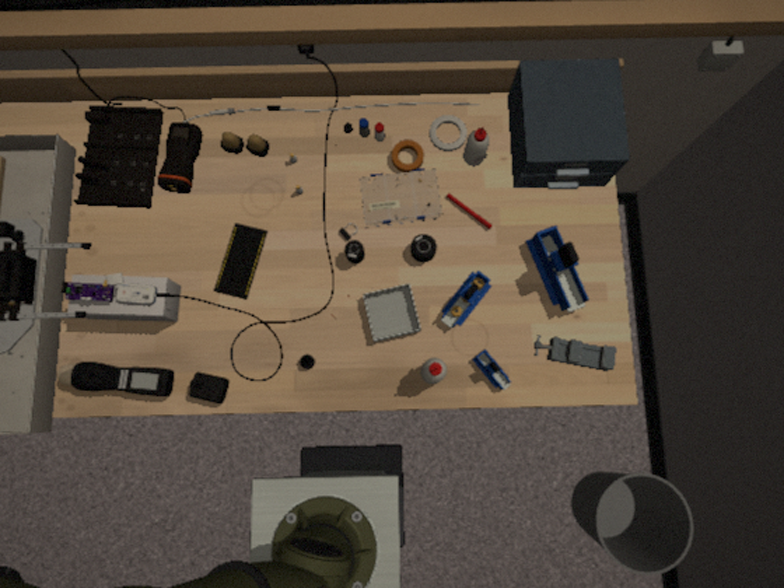

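View pics/scene.png

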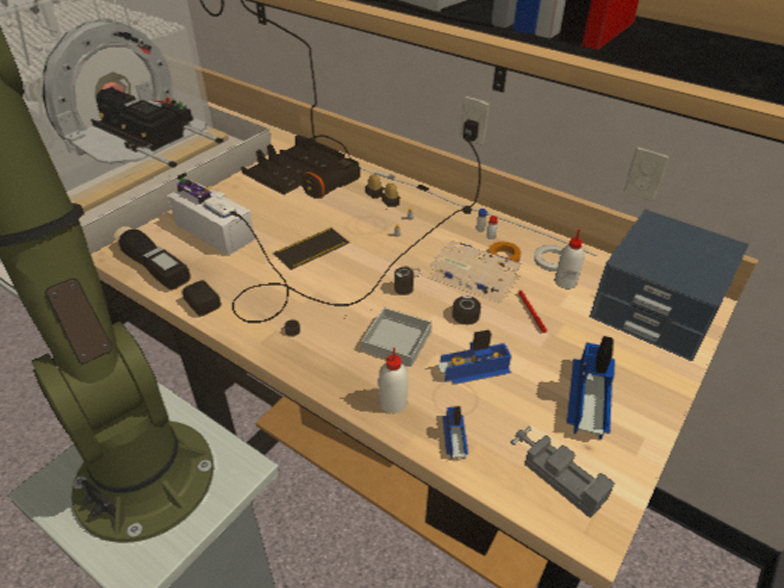

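```bash
python3 -c "
from h import *
t=load('top');s=load('scene')
a=t['pixels'][185:285,245:365];b=s['pixels'][210:310,255:375]
im=np.vstack([cv2.resize(x,(720,600)) for x in (a,)])
save(a,'pics/tc.png',6.6)
save(b,'pics/sc.png',6.6)
for n,u,v in [('tray',390,313),('mat',241,261),('bottle',433,370),('loupe',307,362),('tall',355,252),('wide',423,248)]:
    print(n,onz(t,u/1.4,v/1.4,20).round())
"
```

```text
tray [ 505. -152.   20.]
mat [634. 189.  20.]
bottle [ 375. -245.   20.]
loupe [399.  35.  20.]
tall [650. -74.  20.]
wide [ 656. -231.   20.]
```

View pics/tc.png

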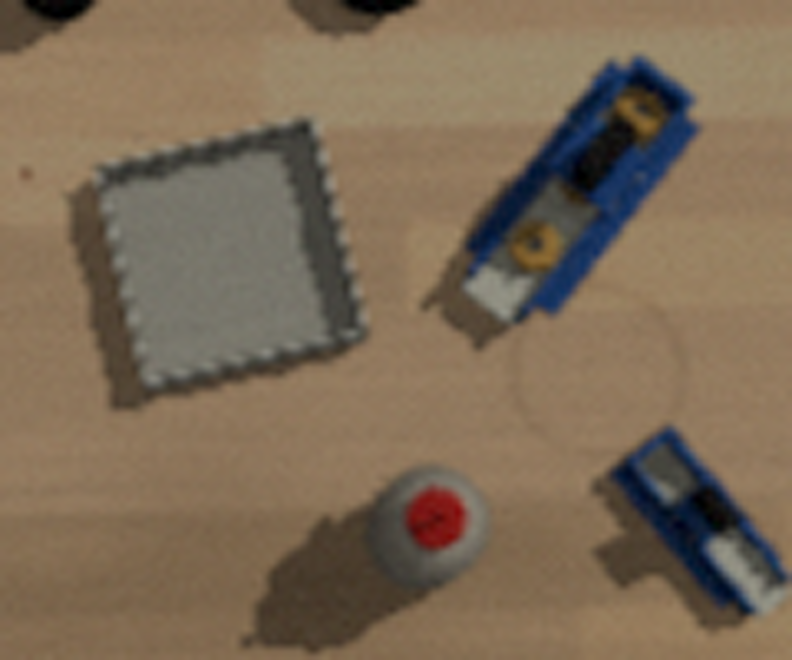

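View pics/sc.png

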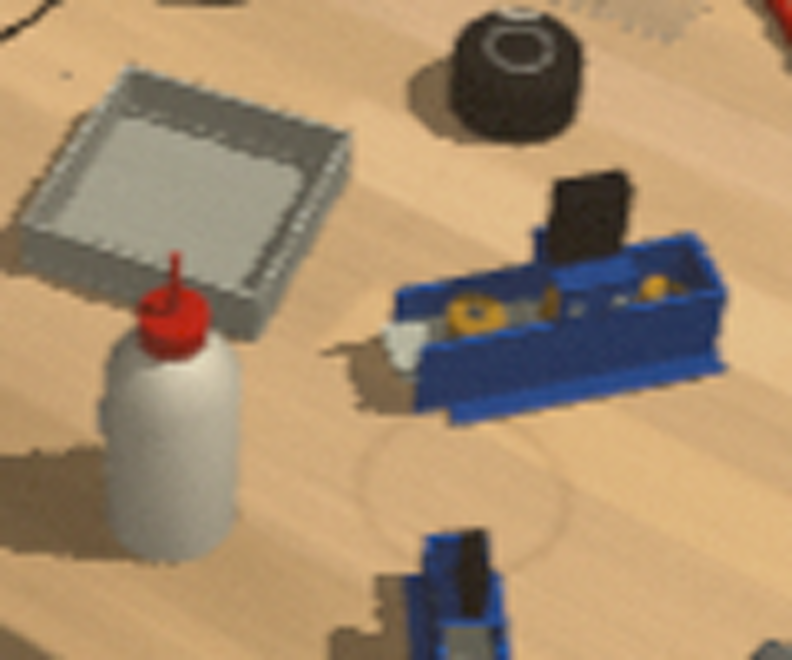

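```bash
cat > fit.py <<'E'
from h import *
from scipy.optimize import least_squares
t=load('top');s=load('scene')
tp=lambda p:(p[0]/6.6+245,p[1]/6.6+185)
sp=lambda p:(p[0]/6.6+255,p[1]/6.6+210)
C=[(t,(60,-28,3),tp((698,127))),(t,(-60,-28,3),tp((548,314))),(t,(-80,14,22),tp((464,288))),(t,(-80,-14,22),tp((508,322))),
(s,(60,-28,1),sp((722,368))),(s,(-60,-28,1),sp((452,421))),(s,(0,0,100),sp((592,177)))]
def W(q,P):
    c,n=np.cos(q[2]),np.sin(q[2]);return np.array([q[0]+c*P[0]-n*P[1],q[1]+n*P[0]+c*P[1],P[2]])
f=lambda q:np.array([np.subtract(pix(c,W(q,P)),p) for c,P,p in C]).ravel()
r=least_squares(f,[530,-280,-0.9]);print('scoop',r.x.round(3),f(r.x).round(1))
T=[onz(t,*tp(p),28) for p in [(97,172),(308,122),(365,335),(150,388)]]
T=np.array(T);print(T.round(1),T.mean(0));e=T[1]-T[0];e2=T[3]-T[0];print(np.hypot(*e[:2]),np.hypot(*e2[:2]),[np.arctan2(v[1],v[0]) for v in(e,e2,T[2]-T[1],T[2]-T[3])])
M=np.array([onz(t,u/1.4,v/1.4,4) for u,v in [(243,224),(267,229),(242,297),(216,292)]]);print('mat',M.mean(0),[np.arctan2(*(M[a]-M[b])[[1,0]]) for a,b in((0,3),(1,2))],np.hypot(*(M[0]-M[3])[:2]))
E
python3 fit.py
```

```text
scoop [ 539.682 -326.607   -0.688] [-0.2 -0.5  0.2 -0.  -0.8 -0.2 -0.4  0.1  0.4  0.1  0.1  0.6 -0.   0.6]
[[ 545.6  -92.9   28. ]
 [ 567.9 -194.9   28. ]
 [ 463.9 -219.1   28. ]
 [ 440.9 -116.7   28. ]] [ 504.54393815 -155.90695555   28.        ]
104.34980476146161 107.3585348016436 [np.float64(-1.3555825157207597), np.float64(-2.918390800305826), np.float64(-2.9124608366505687), np.float64(-1.350227274246749)]
mat [640.83556273 190.41035373   4.        ] [np.float64(-0.3418755217013129), np.float64(-0.3240000815418256)] 172.62614707135089
```

Call:
send_rows --motion "0 0 0 0.15; 0 0 0 0.15; 0 0 0 0.15; -5.4 -0.74 0 0; -5.4 -0.74 0 0; -5.4 -0.74 0 0; -5.4 -0.74 0 0; -5.4 -0.74 0 0; -5.4 -0.74 0 0; -5.4 -0.74 0 0; -5.4 -0.74 0 0; -5.4 -0.74 0 0" --jaw 8.7

```text
t: 1.6
position: [488.5, 267.8, 222.3]
tool_rot: [[-0.77, 0.639, -0.0], [0.639, 0.77, 0.0], [0.0, -0.0, -1.0]]
ft_force: [0.2, 0.4, -0.0]
gripper_width: 87.0
gripper_force: 0.0
```

Call:
send_rows --motion "-5.4 -0.74 0 0; -5.4 -0.74 0 0; -5.4 -0.74 0 0; -2.85 -4.5 0 0; -2.85 -4.5 0 0; -2.85 -4.5 0 0; -2.85 -4.5 0 0; -2.85 -4.5 0 0; -2.85 -4.5 0 0; -2.85 -4.5 0 0; -2.85 -4.5 0 0; -2.85 -4.5 0 0" --jaw 5

```text
t: 3.1
position: [536.5, -327.9, 222.2]
tool_rot: [[-0.77, 0.638, -0.0], [0.638, 0.77, 0.001], [0.001, 0.0, -1.0]]
ft_force: [0.9, -0.1, 0.8]
gripper_width: 50.4
gripper_force: 0.0
```

```bash
python3 -c "
from h import *
c=snap('wrist'); save(c['pixels'],'pics/w1.png',1.4); print(c['mtx'],c['T'].round(3),state()['position'])"
```

```text
[[325.1922621    0.         278.6197026 ]
 [  0.         325.1922621  214.84862613]
 [  0.           0.           1.        ]] [[ 6.38000e-01 -7.37000e-01 -2.22000e-01  4.76453e+02]
 [ 7.70000e-01  6.11000e-01  1.84000e-01 -2.78019e+02]
 [-0.00000e+00 -2.89000e-01  9.57000e-01  3.83779e+02]
 [ 0.00000e+00  0.00000e+00  0.00000e+00  1.00000e+00]] [ 532.46730581 -337.38001328  222.41659071]
```

View pics/w1.png

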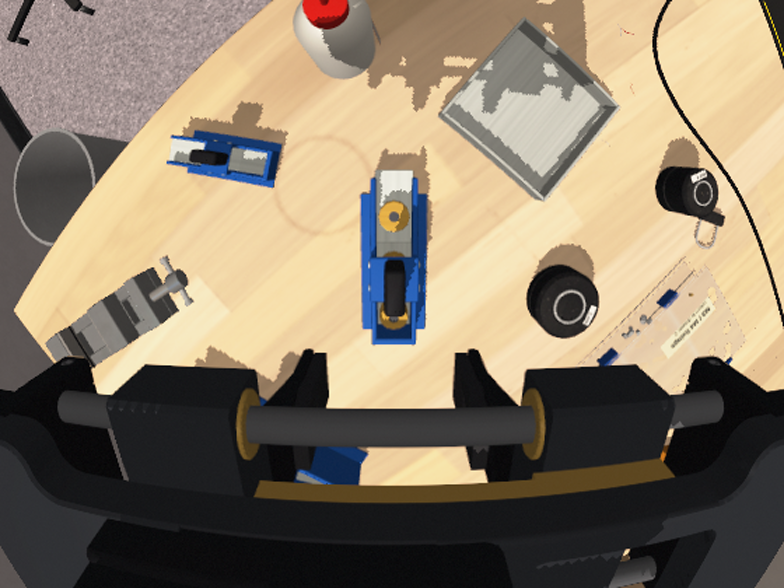

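```bash
cat >> h.py <<'E'
def fpix(c,P):
    q=c['T'][:3,:3].T@(np.array(P,float)-c['T'][:3,3]);d=np.array([q[0],-q[1],-q[2]]);K=c['mtx']
    th=np.arctan2(np.hypot(d[0],d[1]),d[2]);h=np.hypot(d[0],d[1])
    return K[0,0]*th*d[0]/h+K[0,2],K[1,1]*th*d[1]/h+K[1,2]
def to(x,y,z,yaw=None):
    s=state();R=s['tool_rot'];d=R.T@(np.array([x,y,z])-s['position'])/10
    print('shift cm',d.round(2),'spin',None if yaw is None else round(-(yaw-np.arctan2(R[1,0],R[0,0])),3),s['position'].round(1),'F',s['ft_force'].round(1))
E
python3 -c "
from h import *
from scipy.optimize import least_squares
c=load('wrist')
C=[((-80,-14,22),(411,171)),((-80,14,22),(382,171)),((60,28,3),(362,328)),((60,-28,3),(426,328)),((-60,28,3),(362,194)),((-60,-28,3),(427,194))]
def W(q,P):
    a,n=np.cos(q[2]),np.sin(q[2]);return np.array([q[0]+a*P[0]-n*P[1],q[1]+n*P[0]+a*P[1],P[2]])
for cc in (0,1):
  C2=[(P if not cc else (P[0],-P[1],P[2]),p) for P,p in C]
  f=lambda q:np.array([np.subtract(fpix(c,W(q,P)),(p[0]/1.4,p[1]/1.4)) for P,p in C2]).ravel()
  r=least_squares(f,[540,-327,-0.69]);print(r.x.round(3),f(r.x).round(1))
q=[540,-327,-.69]
for x in(-80,-66,-60):print(x,np.array(fpix(c,W(q,(x,0,40))))*1.4)
def inv(px,z):
    K=c['mtx'];v=np.array([px[0]/1.4-K[0,2],px[1]/1.4-K[1,2]])/K[0,0];th=np.hypot(*v);d=np.array([v[0]/th*np.sin(th),-v[1]/th*np.sin(th),-np.cos(th)]);d=c['T'][:3,:3]@d;o=c['T'][:3,3];return o+d*(z-o[2])/d[2]
print('tray',[inv(p,28).round(1) for p in [(522,18),(619,106),(542,200),(439,112)]])
to(539.7,-326.6,67)"
```

```text
[ 542.508 -327.734   -0.702] [-23.4  -0.4  22.8  -0.1  45.    1.9 -45.4   1.5  47.9   0.6 -46.6   0.1]
[ 542.047 -327.311   -0.699] [ 1.9 -0.7 -2.9 -0.9  0.5  1.1 -0.5  1.4 -0.3 -0.4  1.4  0. ]
-80 [393.68980074 167.54724283]
-66 [393.71221104 186.07650365]
-60 [393.7205179  194.00217262]
tray [array([ 445.1, -115.7,   28. ]), array([550.3, -91.5,  28. ]), array([ 571.9, -198.1,   28. ]), array([ 466.5, -221. ,   28. ])]
shift cm [ 0.19  1.39 15.53] spin None [ 532.5 -337.4  222.4] F [-2.5 -4.5 -0.2]
```

Call:
send_rows --motion "0.05 0.65 0 0; 0.05 0.7 0 0; 0 0 0 0; 0 0 3 0; 0 0 3 0; 0 0 3 0; 0 0 3 0; 0 0 2 0; 0 0 1 0; 0 0 0 0"

```text
t: 4.4
position: [544.8, -315.4, 72.4]
tool_rot: [[-0.77, 0.638, -0.0], [0.638, 0.77, 0.0], [0.0, -0.0, -1.0]]
ft_force: [0.7, 0.3, 0.7]
gripper_width: 50.2
gripper_force: 0.0
```

```bash
python3 -c "
from h import *
to(541,-327,67,2.4476)
s=load('scene')
def W(q,P):
    a,n=np.cos(q[2]),np.sin(q[2]);return np.array([q[0]+a*P[0]-n*P[1],q[1]+n*P[0]+a*P[1],P[2]])
for P in [(-60,-28,0),(-66,-20,0),(-70,-20,0),(-70,-20,40),(-66,-20,40),(-60,-20,40),(-80,0,22),(-80,0,18)]:
    u,v=pix(s,W((540,-326.8,-.69),P));print(P,round((u-255)*6.6),round((v-210)*6.6))"
```

```text
shift cm [-0.44 -1.13  0.54] spin 0.002 [ 544.8 -315.4   72.4] F [0.7 0.3 0.7]
(-60, -28, 0) 453 426
(-66, -20, 0) 433 414
(-70, -20, 0) 424 416
(-70, -20, 40) 431 351
(-66, -20, 40) 440 349
(-60, -20, 40) 454 346
(-80, 0, 22) 389 349
(-80, 0, 18) 388 356
```

Call:
send_rows --motion "-0.2 -0.55 0.25 0; -0.24 -0.58 0.25 0; 0 0 0 0; 0 0 0 0"

```text
t: 4.9
position: [541.0, -327.3, 67.8]
tool_rot: [[-0.769, 0.639, 0.0], [0.639, 0.769, 0.0], [-0.0, 0.0, -1.0]]
ft_force: [0.6, 0.2, 0.1]
gripper_width: 50.3
gripper_force: 0.0
```

```bash
python3 -c "
from h import *
to(541,-327,67,2.4476)
c=snap('wrist'); save(c['pixels'],'pics/w2.png',2.5,(190,90,390,290))"
```

```text
shift cm [0.02 0.02 0.08] spin 0.001 [ 541.  -327.3   67.8] F [0.6 0.2 0.1]
```

View pics/w2.png

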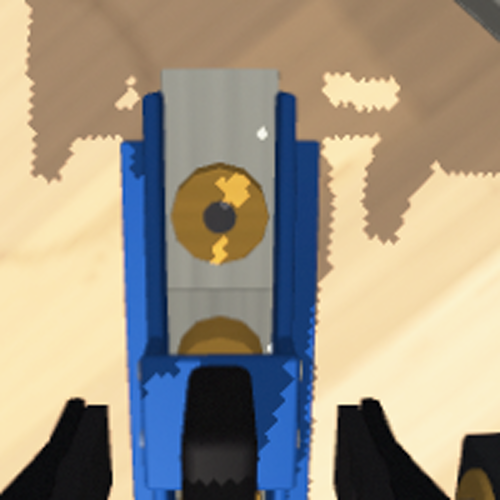

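Call:
send_rows --motion "0 0 0 0; 0 0 0 0; 0 0 0 0; 0 0 0 0; 0 0 -0.3 0; 0 0 -0.7 0; 0 0 -1 0; 0 0 -1 0; 0 0 -1 0; 0 0 -1 0; 0 0 -0.5 0; 0 0 0 0" --jaw 0

```text
t: 6.45
position: [541.2, -327.3, 123.0]
tool_rot: [[-0.77, 0.639, 0.001], [0.639, 0.77, -0.0], [-0.001, 0.0, -1.0]]
ft_force: [-0.4, 0.3, -6.1]
gripper_width: 13.7
gripper_force: 30.0
```

```bash
python3 -c "
from h import *
a=-1.362; r=np.array([np.cos(a),np.sin(a)]);c=np.array([506.5,-156.2])
p=c+r*(55+71+15); print(p); to(p[0],p[1],103-19,a+np.pi)
print(state())"
```

```text
[ 535.72683525 -294.13763845]
shift cm [2.54 2.2  3.9 ] spin 0.669 [ 541.2 -327.3  123. ] F [-0.4  0.3 -6.1]
{'t': 6.45, 'joint_pos': array([-0.03777809,  0.40548066,  0.68388337,  1.64257742, -0.27208769,
        1.19011763,  1.58627882]), 'qvel': array([ 0.00148508,  0.01010689, -0.00416957,  0.01264996, -0.00144052,
       -0.00354076,  0.00136172]), 'tau': array([-2.17070110e-02, -4.70703149e+01,  9.13813770e+00, -3.16116750e+01,
        5.89652918e-02,  1.38238049e-01, -9.24372696e-03]), 'position': array([ 541.16705938, -327.29458363,  123.02822569]), 'tool_rot': array([[-7.69520311e-01,  6.38621845e-01,  7.93471113e-04],
       [ 6.38621914e-01,  7.69520638e-01, -1.95791083e-04],
       [-7.35628860e-04,  3.56062826e-04, -9.99999666e-01]]), 'ft_force': array([-0.41627442,  0.30879683, -6.09897658]), 'torque': array([-0.0280659 , -0.01924888,  0.02289834]), 'gripper_force': 29.968203274765983, 'gripper_width': 13.735247772425875}
```

Call:
send_rows --motion "0 0 0 0.04; 0 0 0 0.09; 0 0 0 0.1; 0 0 0 0.1; 0 0 0 0.1; 0 0 0 0.1; 0 0 0 0.09; 0 0 0 0.05; 0.5 0.05 0.6 0; 1 0.05 1.1 0; 1 0.05 1.1 0; 0.6 0 0.6 0"

```text
t: 7.95
position: [535.5, -294.6, 87.0]
tool_rot: [[-0.208, 0.978, -0.002], [0.978, 0.208, 0.002], [0.002, -0.001, -1.0]]
ft_force: [0.6, -0.5, -6.0]
gripper_width: 13.4
gripper_force: 30.0
```

Call:
send_rows --motion "0.26 0 0.2 0; 0 0 0 0; 0 0 0 0"

```text
t: 8.32
position: [535.7, -294.7, 87.1]
tool_rot: [[-0.206, 0.979, 0.001], [0.979, 0.206, -0.001], [-0.001, 0.001, -1.0]]
ft_force: [-0.6, 0.2, -6.7]
gripper_width: 13.8
gripper_force: 30.0
```

```bash
python3 -c "
from h import *
a=-1.362; r=np.array([np.cos(a),np.sin(a)]);c=np.array([506.5,-156.2])
p=c+r*(55+71); to(p[0],p[1],86.8,a+np.pi);print(state()['torque'])
c=snap('scene'); save(c['pixels'],'pics/s2.png',5,(240,190,400,310))"
```

```text
shift cm [1.56 0.01 0.03] spin -0.001 [ 535.7 -294.7   87.1] F [-0.6  0.2 -6.7]
[-0.1321339   0.01616029  0.03056758]
```

View pics/s2.png

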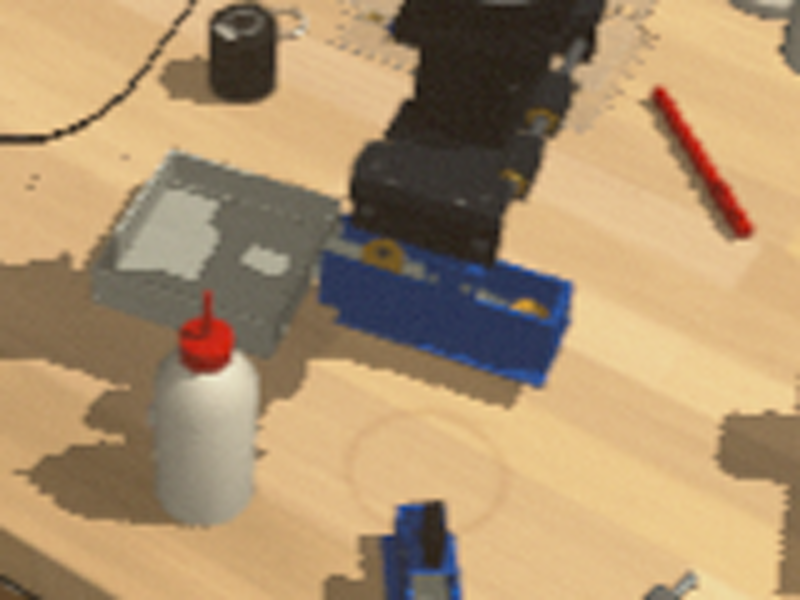

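Call:
send_rows --motion "0.3 0 0 0; 0.4 0 0 0; 0.3 0 0 0; 0.2 0 0 0; 0.1 0 0 0; 0.1 0 0 0; 0.1 0 0 0; 0 0 0 0"

```text
t: 9.38
position: [532.7, -280.7, 87.0]
tool_rot: [[-0.206, 0.979, 0.001], [0.979, 0.206, -0.002], [-0.002, 0.001, -1.0]]
ft_force: [1.1, -4.3, -5.5]
gripper_width: 13.8
gripper_force: 30.0
```

```bash
python3 -c "
from h import *
s=state();R=s['tool_rot'];print(R.T@s['ft_force'],R.T@s['torque'],s['position'])"
```

```text
[-4.4322874   0.14428802  5.55061168] [-0.00450676 -1.1200211   0.00661745] [ 532.65398023 -280.67461219   87.03519867]
```

Call:
send_rows --motion "0.14 0 -0.11 0; 0.14 0 -0.11 0; 0.14 0 -0.11 0; 0.14 0 -0.11 0; 0.14 0 -0.11 0; 0.14 0 -0.11 0; 0.15 0 -0.11 0; 0.15 0 -0.11 0; 0.15 0 -0.11 0; 0.16 0 -0.11 0; 0 0 0 0; 0 0 0 0"

```text
t: 10.88
position: [529.5, -266.2, 98.2]
tool_rot: [[-0.206, 0.979, 0.001], [0.979, 0.206, -0.001], [-0.002, 0.001, -1.0]]
ft_force: [0.3, -4.8, -3.4]
gripper_width: 13.8
gripper_force: 30.0
```

```bash
python3 -c "
from h import *
s=state();R=s['tool_rot'];print(R.T@s['ft_force'],R.T@s['torque'],s['position'])
c=snap('scene'); save(c['pixels'],'pics/s3.png',5,(240,190,400,310))"
```

```text
[-4.73162678 -0.6540811   3.41051477] [ 0.14800328 -1.35427864  0.01617716] [ 529.51173319 -266.21882905   98.21815156]
```

View pics/s3.png

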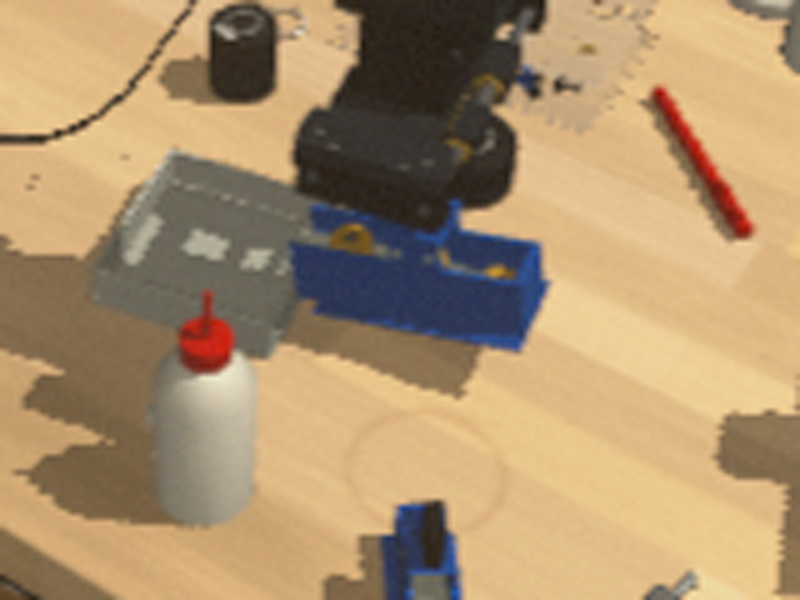

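```bash
cat >> h.py <<'E'
def look():
    c=snap('wrist');h=cv2.cvtColor(c['pixels'],cv2.COLOR_RGB2HSV)
    m=cv2.inRange(h,(10,110,60),(28,255,255));m[300:]=0
    m=cv2.morphologyEx(m,cv2.MORPH_CLOSE,np.ones((3,3),np.uint8))
    n,l,st,ce=cv2.connectedComponentsWithStats(m)
    print('brass',[(ce[i].round(1).tolist(),int(st[i,4])) for i in range(1,n) if st[i,4]>40])
    s=state();R=s['tool_rot'];print(s['t'],'F',(R.T@s['ft_force']).round(2),'M',(R.T@s['torque']).round(2),s['position'].round(1),'jaw',round(s['gripper_width'],1))
E
python3 -c "
from h import *
look()"
```

```text
brass [([278.4, 190.4], 917), ([278.5, 236.4], 91), ([238.1, 289.1], 128), ([319.1, 289.0], 126)]
10.975 F [-4.51 -0.02  1.96] M [ 0.22 -1.35 -0.07] [ 529.5 -266.2   98.2] jaw 14.0
```

Call:
send_rows --motion "0.08 0 -0.05 0; 0.08 0 -0.05 0; 0.08 0 -0.05 0; 0.08 0 -0.05 0; 0.08 0 -0.05 0; 0.08 0 -0.05 0; 0 0 0 0; 0 0 0 0; 0 0 0 0"

```text
t: 12.1
position: [528.5, -261.6, 101.2]
tool_rot: [[-0.206, 0.979, 0.001], [0.979, 0.206, -0.002], [-0.002, 0.001, -1.0]]
ft_force: [0.5, -4.6, -4.0]
gripper_width: 13.8
gripper_force: 30.0
```

```bash
python3 -c "
from h import *
look()"
```

```text
brass [([278.3, 194.6], 890), ([278.4, 240.0], 54), ([238.1, 289.2], 129), ([319.1, 289.0], 126)]
12.15 F [-5.56 -0.89  3.6 ] M [ 0.14 -1.48 -0.02] [ 528.5 -261.7  101.2] jaw 13.9
```

Call:
send_rows --motion "0.08 0 -0.045 0; 0.08 0 -0.045 0; 0.08 0 -0.045 0; 0.08 0 -0.045 0; 0 0 0 0; 0 0 0 0; 0 0 0 0; 0 0 0 0"

```text
t: 13.15
position: [527.9, -258.5, 103.0]
tool_rot: [[-0.206, 0.979, 0.001], [0.979, 0.206, -0.002], [-0.002, 0.001, -1.0]]
ft_force: [0.4, -5.4, -3.1]
gripper_width: 13.8
gripper_force: 30.0
```

```bash
python3 -c "
from h import *
look()"
```

```text
brass [([278.4, 197.2], 880), ([238.0, 289.2], 128), ([319.1, 289.0], 126)]
13.2 F [-5.79 -0.27  2.71] M [ 0.19 -1.46  0.01] [ 527.9 -258.5  103. ] jaw 13.8
```

Call:
send_rows --motion "0.085 0 -0.045 0; 0.085 0 -0.045 0; 0.085 0 -0.04 0; 0.085 0 -0.04 0; 0 0 0 0; 0 0 0 0; 0 0 0 0; 0 0 0 0"

```text
t: 14.2
position: [527.2, -255.2, 104.8]
tool_rot: [[-0.206, 0.979, 0.001], [0.979, 0.206, -0.002], [-0.002, 0.001, -1.0]]
ft_force: [1.1, -6.5, -3.6]
gripper_width: 13.8
gripper_force: 30.0
```

```bash
python3 -c "
from h import *
look()"
```

```text
brass [([278.4, 200.1], 872), ([238.0, 289.2], 128), ([319.1, 289.0], 127)]
14.25 F [-5.35 -1.17  3.62] M [ 0.2  -1.44 -0.03] [ 527.2 -255.3  104.8] jaw 14.1
```

Call:
send_rows --motion "0.085 0 -0.04 0; 0.085 0 -0.04 0; 0.085 0 -0.04 0; 0.085 0 -0.04 0; 0 0 0 0; 0 0 0 0; 0 0 0 0; 0 0 0 0"

```text
t: 15.25
position: [526.5, -251.9, 106.4]
tool_rot: [[-0.206, 0.979, 0.001], [0.979, 0.206, -0.002], [-0.002, 0.001, -1.0]]
ft_force: [0.9, -5.5, -3.1]
gripper_width: 13.9
gripper_force: 30.0
```

```bash
python3 -c "
from h import *
look()"
```

```text
brass [([278.5, 162.4], 883), ([238.1, 289.2], 129), ([319.1, 289.0], 127)]
15.3 F [-6.08 -0.53  3.06] M [ 0.25 -1.48  0.03] [ 526.5 -251.9  106.4] jaw 13.7
```

Call:
send_rows --motion "0 0 0 0; 0 0 0 0; 0 0 0 0; 0 0 0 0; 0 0 0 0"

```text
t: 15.92
position: [526.5, -252.0, 106.5]
tool_rot: [[-0.206, 0.979, 0.001], [0.979, 0.206, -0.002], [-0.002, 0.001, -1.0]]
ft_force: [-0.0, -4.8, -1.8]
gripper_width: 13.7
gripper_force: 30.0
```

```bash
python3 -c "
from h import *
look()
c=load('wrist');save(c['pixels'],'pics/w3.png',2.5,(160,60,400,290))"
```

```text
brass [([278.5, 131.9], 558), ([238.0, 289.2], 128), ([319.1, 289.0], 126)]
15.975 F [-4.75 -0.98  3.22] M [ 0.18 -1.42 -0.09] [ 526.5 -251.9  106.5] jaw 13.9
```

View pics/w3.png

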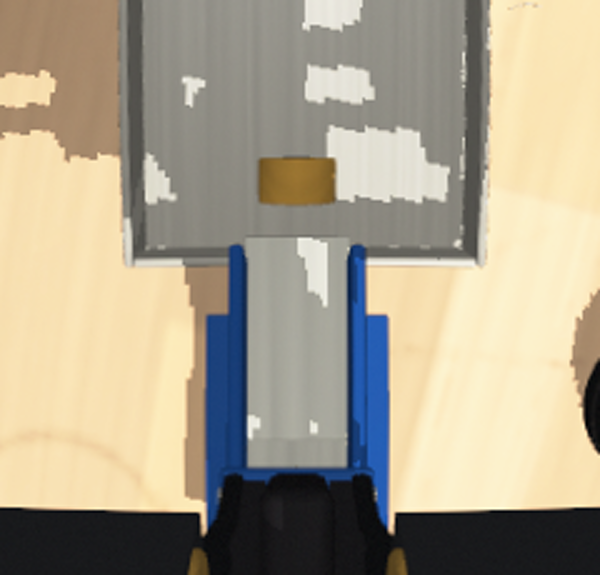

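Call:
send_rows --motion "-0.3 0 0 0; 0 0.3 0 0; 0 0.5 0 0; 0 0.5 0 0; 0 0.5 0 0; 0 0.5 0 0; 0 0.2 0 0; 0.15 0 0 0; 0.15 0 0 0; 0.085 0 -0.04 0; 0.085 0 -0.035 0; 0 0 0 0"

```text
t: 17.48
position: [550.8, -244.5, 107.0]
tool_rot: [[-0.206, 0.978, 0.001], [0.978, 0.206, -0.001], [-0.001, 0.001, -1.0]]
ft_force: [1.2, -4.3, -3.4]
gripper_width: 13.6
gripper_force: 30.0
```

Call:
send_rows --motion "0.085 0 -0.035 0; 0.085 0 -0.035 0; 0.085 0 -0.035 0; 0.085 0 -0.035 0; 0 0 0 0; 0 0 0 0; 0 0 0 0"

```text
t: 18.35
position: [550.1, -241.2, 108.4]
tool_rot: [[-0.206, 0.979, 0.001], [0.979, 0.206, -0.001], [-0.001, 0.001, -1.0]]
ft_force: [2.3, -4.9, -2.7]
gripper_width: 13.9
gripper_force: 30.0
```

```bash
python3 -c "
from h import *
look()"
```

```text
brass [([245.9, 139.5], 521), ([555.8, 215.3], 63), ([556.1, 254.0], 184), ([238.1, 289.1], 127), ([319.1, 289.0], 125)]
18.4 F [-4.51  0.02  1.86] M [-0.23 -1.41  0.  ] [ 550.1 -241.2  108.4] jaw 13.9
```

Call:
send_rows --motion "0.085 0 -0.03 0; 0.085 0 -0.03 0; 0.085 0 -0.03 0; 0.085 0 -0.03 0; 0 0 0 0; 0 0 0 0; 0 0 0 0; 0 0 0 0"

```text
t: 19.4
position: [549.4, -238.0, 109.6]
tool_rot: [[-0.206, 0.979, 0.001], [0.979, 0.206, -0.001], [-0.001, 0.001, -1.0]]
ft_force: [1.7, -3.6, -3.6]
gripper_width: 13.9
gripper_force: 30.0
```

```bash
python3 -c "
from h import *
look()"
```

```text
brass [([246.0, 143.7], 530), ([553.6, 218.2], 54), ([555.4, 256.5], 216), ([238.0, 289.2], 128), ([319.1, 289.1], 126)]
19.45 F [-4.98  0.44  2.12] M [-0.18 -1.47  0.01] [ 549.4 -237.9  109.6] jaw 14.0
```

Call:
send_rows --motion "0.09 0 -0.03 0; 0.09 0 -0.03 0; 0.09 0 -0.03 0; 0 0 0 0; 0 0 0 0; 0 0 0 0; 0 0 0 0"

```text
t: 20.32
position: [548.9, -235.3, 110.6]
tool_rot: [[-0.206, 0.979, 0.001], [0.979, 0.206, -0.001], [-0.001, 0.001, -1.0]]
ft_force: [1.9, -5.5, -1.4]
gripper_width: 13.6
gripper_force: 30.0
```

```bash
python3 -c "
from h import *
look()"
```

```text
brass [([246.3, 146.8], 546), ([552.9, 220.3], 62), ([554.8, 257.8], 253), ([238.0, 289.2], 128), ([319.1, 289.0], 125)]
20.375 F [-5.71  0.61  1.68] M [-0.17 -1.44  0.01] [ 548.9 -235.3  110.6] jaw 13.8
```

Call:
send_rows --motion "0.09 0 -0.03 0; 0.09 0 -0.025 0; 0.09 0 -0.025 0; 0 0 0 0; 0 0 0 0; 0 0 0 0; 0 0 0 0"

```text
t: 21.25
position: [548.3, -232.7, 111.4]
tool_rot: [[-0.206, 0.979, 0.001], [0.979, 0.206, -0.001], [-0.001, 0.001, -1.0]]
ft_force: [2.5, -4.9, -2.0]
gripper_width: 13.4
gripper_force: 30.0
```

```bash
python3 -c "
from h import *
look()"
```

```text
brass [([246.4, 150.2], 535), ([278.2, 217.4], 849), ([550.6, 223.1], 62), ([554.4, 259.1], 279), ([238.1, 289.2], 129), ([319.1, 289.0], 126)]
21.3 F [-5.63  1.48  1.41] M [-0.16 -1.42 -0.  ] [ 548.3 -232.7  111.4] jaw 13.6
```

Second weight is sliding (278, 217); hold.

Call:
send_rows --motion "0 0 0 0; 0 0 0 0; 0 0 0 0; 0 0 0 0; 0 0 0 0; 0 0 0 0"

```text
t: 22.05
position: [548.3, -232.6, 111.4]
tool_rot: [[-0.206, 0.979, 0.001], [0.979, 0.206, -0.001], [-0.001, 0.001, -1.0]]
ft_force: [1.6, -4.9, -1.2]
gripper_width: 13.8
gripper_force: 30.0
```

```bash
python3 -c "
from h import *
look()"
```

```text
brass [([277.5, 118.0], 511), ([246.4, 150.2], 535), ([550.4, 223.3], 66), ([554.3, 259.1], 281), ([238.1, 289.2], 129), ([319.1, 289.0], 126)]
22.1 F [-4.72  0.52  0.86] M [-0.13 -1.44  0.07] [ 548.4 -232.6  111.5] jaw 14.0
```

Call:
send_rows --motion "-0.2 0 0 0; -0.4 0 0 0; -0.5 0 0 0; -0.6 0 0 0; -0.6 0 0 0; -0.6 0 0 0; -0.6 0 0 0; -0.5 0 0.2 0; -0.3 0 0.5 0; -0.1 0 0.5 0; 0 0 0.5 0; 0 0 0.4 0"

```text
t: 23.6
position: [557.9, -276.6, 91.2]
tool_rot: [[-0.207, 0.978, 0.002], [0.978, 0.207, -0.003], [-0.003, 0.002, -1.0]]
ft_force: [-1.2, -2.8, 11.2]
gripper_width: 13.9
gripper_force: 30.0
```

```bash
python3 -c "
from h import *
look()"
```

```text
brass [([277.4, 56.8], 710), ([242.9, 90.8], 661), ([238.1, 289.2], 129), ([319.1, 289.1], 126)]
23.65 F [-0.34 -1.34 -4.46] M [ 0.39 -0.21 -0.  ] [ 557.7 -277.    91.1] jaw 13.7
```

Call:
send_rows --motion "-0.36 0 0.08 0; -0.36 0 0.08 0; -0.36 0 0.08 0; -0.36 0 0.08 0; -0.36 0 0.13 0; -0.36 0 0.13 0; -0.36 0 0.13 0; -0.36 0 0.13 0; -0.3 0 0.13 0; 0 0 0 0"

```text
t: 24.9
position: [563.2, -305.9, 79.3]
tool_rot: [[-0.206, 0.978, -0.001], [0.978, 0.206, 0.0], [0.001, -0.001, -1.0]]
ft_force: [-0.5, 0.9, -3.2]
gripper_width: 13.5
gripper_force: 30.0
```

```bash
python3 -c "
from h import *
look()"
```

```text
brass [([278.5, 13.9], 860), ([242.5, 48.1], 797), ([238.1, 289.1], 128), ([319.1, 289.0], 126)]
24.95 F [-0.62  0.15  4.05] M [ 0.02 -0.   -0.04] [ 563.2 -306.    79.4] jaw 13.6
```

Call:
send_rows --motion "-0.2 0 0.15 0; -0.2 0 0.15 0; -0.2 0 0.15 0; -0.2 0 0.15 0; -0.15 0 0.15 0; -0.1 0 0.15 0; 0 0 0.15 0; 0 0 0 0"

```text
t: 25.95
position: [566.1, -317.3, 70.1]
tool_rot: [[-0.206, 0.979, 0.001], [0.979, 0.206, -0.001], [-0.002, 0.001, -1.0]]
ft_force: [-0.5, -2.5, 2.5]
gripper_width: 14.1
gripper_force: 30.0
```

```bash
python3 -c "
from h import *
look()
c=snap('scene'); save(c['pixels'],'pics/s4.png',4,(220,170,420,320))"
```

```text
brass [([277.7, 3.6], 279), ([240.0, 28.6], 891), ([238.1, 289.2], 129), ([319.1, 289.1], 126)]
26.0 F [-1.58 -0.8  -2.39] M [ 0.11 -0.29 -0.02] [ 566.2 -317.    70.1] jaw 13.8
```

View pics/s4.png

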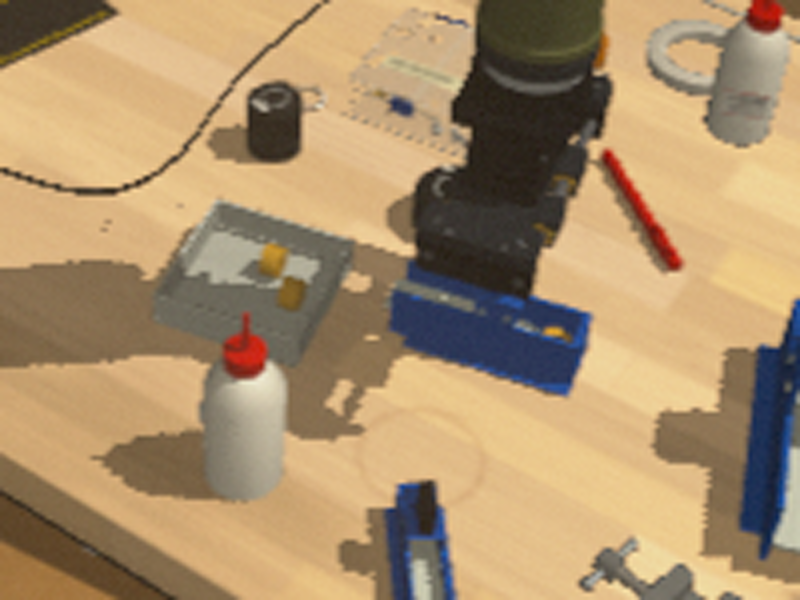

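Call:
send_rows --motion "-0.05 0 0.1 0; 0 0 0.1 0; 0 0 0.05 0; 0 0 0 0"

```text
t: 26.55
position: [566.4, -317.1, 69.4]
tool_rot: [[-0.207, 0.978, 0.002], [0.978, 0.207, 0.0], [-0.0, 0.002, -1.0]]
ft_force: [-3.3, 0.6, 13.5]
gripper_width: 13.8
gripper_force: 30.0
```

```bash
python3 -c "
from h import *
look()"
```

```text
brass [([277.4, 3.6], 283), ([239.6, 28.6], 906), ([238.1, 289.1], 128), ([319.1, 289.0], 126)]
26.6 F [  0.78  -3.29 -14.35] M [ 0.84  0.36 -0.06] [ 566.3 -317.1   69.4] jaw 13.7
```

Call:
send_rows --motion "0 0 -0.4 0; 0 0 -0.8 0; 0 0 -0.8 -0.06; 0 0 -0.75 -0.115; 0 0 -0.75 -0.115; 0 0 -0.75 -0.115; 0 0 -0.75 -0.115; 0 0 -0.75 -0.115; 0 0 -0.75 -0.115; 0 0 -0.75 -0.115; 0 0 -0.75 -0.115; 0 0 0 -0.05"

```text
t: 28.1
position: [565.7, -316.3, 146.9]
tool_rot: [[-0.946, 0.324, -0.0], [0.324, 0.946, 0.001], [0.001, 0.0, -1.0]]
ft_force: [0.1, -0.1, -3.8]
gripper_width: 13.7
gripper_force: 30.0
```

```bash
python3 -c "
from h import *
look()
to(640.8,190.4,148,2.809)"
```

```text
brass [([395.2, 108.2], 471), ([427.5, 120.0], 446), ([238.1, 289.1], 127), ([319.1, 289.0], 125)]
28.15 F [ 0.24 -0.23  3.7 ] M [ 0.02  0.01 -0.05] [ 565.5 -316.2  146.6] jaw 14.0
shift cm [ 9.26 50.37 -0.1 ] spin 0.003 [ 565.5 -316.2  146.6] F [-0.3 -0.1 -3.7]
```

Call:
send_rows --motion "0.18 1 0 0; 0.46 2.5 0 0; 0.74 4 0 0; 0.74 4 0 0; 0.74 4 0 0; 0.74 4 0 0; 0.74 4 0 0; 0.74 4 0 0; 0.74 4 0 0; 0.74 4 0 0; 0.74 4 0 0; 0.74 4 0 0"

```text
t: 29.65
position: [631.2, 123.0, 146.5]
tool_rot: [[-0.945, 0.327, -0.001], [0.327, 0.945, 0.0], [0.001, -0.0, -1.0]]
ft_force: [0.2, 0.5, -3.6]
gripper_width: 14.0
gripper_force: 30.0
```

Call:
send_rows --motion "0.55 3 0 0; 0.37 2 0 0; 0.2 1.2 0 0; 0.1 0.67 0 0; 0 0 0 0; 0 0 0 0"

```text
t: 30.4
position: [643.0, 187.9, 147.1]
tool_rot: [[-0.945, 0.328, 0.0], [0.328, 0.945, -0.001], [-0.0, -0.001, -1.0]]
ft_force: [-0.2, 0.3, -3.3]
gripper_width: 13.6
gripper_force: 30.0
```

```bash
python3 -c "
from h import *
look()
to(640.8,190.4,75,2.809)
c=load('wrist');g=c['pixels']
# yellow mat lines -> mat pose at z=4
h=cv2.cvtColor(g,cv2.COLOR_RGB2HSV);K=c['mtx']
m=cv2.inRange(h,(0,0,0),(179,255,70));m[215:]=0
n,l,st,ce=cv2.connectedComponentsWithStats(m);print([(st[i].tolist(),ce[i].round().tolist()) for i in range(1,n) if st[i,4]>800])
y=cv2.inRange(h,(20,90,70),(38,255,255));n,l,st,ce=cv2.connectedComponentsWithStats(y);print([(st[i].tolist(),ce[i].round().tolist()) for i in range(1,n) if st[i,4]>25])
for P in [(85,40),(85,-40),(-85,-40),(-85,40)]:
    a=-.333;X=(640.8+np.cos(a)*P[0]-np.sin(a)*P[1],190.4+np.sin(a)*P[0]+np.cos(a)*P[1],4);print(np.round(fpix(c,X)))
"
```

```text
brass [([547.8, 27.5], 89), ([557.3, 47.8], 58), ([321.4, 192.6], 496), ([244.3, 137.2], 103), ([2.5, 212.5], 87), ([238.1, 289.2], 129), ([319.1, 289.0], 126)]
30.45 F [0.16 0.05 2.62] M [-0.   -0.02 -0.03] [643.1 188.  147.2] jaw 14.0
shift cm [0.29 0.15 7.22] spin -0.002 [643.1 188.  147.2] F [-0.1  0.1 -2.6]
[([75, 0, 387, 215, 3111], [251.0, 70.0]), ([239, 108, 88, 107, 1898], [290.0, 129.0])]
[([317, 118, 9, 147, 465], [321.0, 193.0]), ([242, 123, 6, 29, 102], [244.0, 137.0]), ([464, 307, 13, 5, 37], [469.0, 308.0])]
[319. 276.]
[243. 277.]
[238. 110.]
[324. 110.]
```

Call:
send_rows --motion "0.15 0.1 0.5 0; 0.14 0.05 1 0; 0 0 1 0; 0 0 1 0; 0 0 1 0; 0 0 1 0; 0 0 0.8 0; 0 0 0.4 0; 0 0 0.3 0; 0 0 0.2 0; 0 0 0.1 0; 0 0 0 0"

```text
t: 31.95
position: [640.7, 191.9, 74.2]
tool_rot: [[-0.945, 0.327, 0.0], [0.327, 0.945, 0.0], [-0.0, 0.0, -1.0]]
ft_force: [0.4, -0.3, -3.9]
gripper_width: 13.7
gripper_force: 30.0
```

```bash
python3 -c "
from h import *
look()
to(640.8,190.4,73.5,2.809)"
```

```text
brass [([329.0, 195.3], 584), ([234.6, 197.1], 593), ([238.1, 289.2], 129), ([319.1, 289.0], 127)]
32.0 F [0.33 0.67 4.06] M [ 0.03  0.08 -0.03] [640.7 191.9  74.2] jaw 13.6
shift cm [-0.06 -0.14  0.07] spin -0.0 [640.7 191.9  74.2] F [-0.1  0.7 -4.1]
```

Call:
send_rows --motion "0 0 0.05 0; 0 0 0.05 0; 0 0 0.05 0; 0 0 0 0; 0 0 0 0"

```text
t: 32.62
position: [640.9, 191.9, 73.4]
tool_rot: [[-0.945, 0.327, 0.001], [0.327, 0.945, 0.0], [-0.0, 0.001, -1.0]]
ft_force: [-2.1, -1.2, 5.3]
gripper_width: 13.8
gripper_force: 30.0
```

Call:
send_rows --motion "0 0 0 0; 0 0 0 0; 0 0 0 0; 0 0 0 0; 0 0 0 0; 0 0 0 0" --jaw 5

```text
t: 33.38
position: [640.6, 191.9, 72.5]
tool_rot: [[-0.945, 0.327, 0.0], [0.327, 0.945, 0.0], [-0.0, 0.0, -1.0]]
ft_force: [-0.5, 0.5, -0.5]
gripper_width: 49.2
gripper_force: 0.0
```

Call:
send_rows --motion "0 0 -0.5 0; 0 0 -1 0; 0 0 -2 0; 0 0 -2 0; 0 0 -3 0; 0 0 -3 0; 0 0 -2 0; 0 0 0 0; 0 0 0 0; 0 0 0 0"

```text
t: 34.62
position: [639.8, 191.7, 205.9]
tool_rot: [[-0.945, 0.327, -0.002], [0.327, 0.945, -0.001], [0.002, -0.002, -1.0]]
ft_force: [-0.2, -0.1, 0.5]
gripper_width: 50.1
gripper_force: 0.0
```

```bash
cat > v.py <<'E'
from h import *
look()
c=load('wrist')
h=cv2.cvtColor(c['pixels'],cv2.COLOR_RGB2HSV)
m=cv2.inRange(h,(105,150,40),(125,255,255));n,l,st,ce=cv2.connectedComponentsWithStats(m)
print('blue',[(st[i].tolist(),ce[i].round().tolist()) for i in range(1,n) if st[i,4]>150])
def W(q,P):
    a,k=np.cos(q[2]),np.sin(q[2]);return np.array([q[0]+a*P[0]-k*P[1],q[1]+k*P[0]+a*P[1],P[2]])
q=(640.8,190.4,-.333)
for P in [(-60,28,4),(-60,-28,4),(60,-28,4),(60,28,4),(0,0,104)]: print(P,np.round(fpix(c,W(q,P)),1))
t=snap('top');hh=cv2.cvtColor(t['pixels'],cv2.COLOR_RGB2HSV);b=cv2.inRange(hh,(10,110,60),(28,255,255))[195:250,250:310];print('tray brass px',np.argwhere(b).mean(0)+[195,250],b.sum()/255)
E
python3 v.py
```

```text
brass [([516.0, 60.9], 98), ([312.8, 183.6], 360), ([250.9, 175.1], 326), ([16.5, 201.3], 415), ([276.6, 235.9], 160), ([175.9, 287.7], 218), ([381.2, 287.7], 218)]
34.675 F [-0.31 -0.6   0.11] M [ 0.03 -0.    0.01] [639.9 191.7 206.1] jaw 50.2
blue [([254, 129, 51, 127, 3178], [279.0, 199.0])]
(-60, 28, 4) [303.8 137.4]
(-60, -28, 4) [253.4 137.4]
(60, -28, 4) [255.2 238.9]
(60, 28, 4) [301.9 239. ]
(0, 0, 104) [278.3 215. ]
tray brass px [219.03508772 284.28070175] 57.0
```

```bash
python3 -c "
from station import sign_off
print(sign_off())"
```

```text
the job is handed in; nothing more can be done
None
```

The job is handed in at about 35 s of the 72 s limit; the judge returned no verdict. My last camera and force readings put the first two weights in the tray (dropped one at a time), the third in the scoop, and the scoop released on the mat, centred and lengthwise within a few mm.

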